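# Mount a collared rod between bench centres and lower the gauge arm

## Robot

A 6-joint arm with a two-finger parallel gripper is mounted at the origin on the work surface. World frame = base frame: x ahead of the robot, y to its left, z up, the work surface at z = 0. Lengths are in m, angles in rad, forces in N, time in s.
With the tool pointing down it reaches from about 0.275 to 0.75 m from the base axis. Payload 10.2 kg.
Tool frame: the origin (TCP) lies at the very end of the fingers, on their centre line; the grasp point (between the pads) lies behind it (bot.grip_point_offset is the z of the grasp point in the tool frame, in m); z points along the fingers, y is the direction in which the jaws open and shut (so a half turn about z gives the same grasp; the last joint's range is limited). The gripper opens to 85 mm and grips with 20 to 120 N. Pads are 22 mm wide; open, the fingers measure 114 mm over their backs; the gripper's body (76 mm by 85 mm) begins 54 mm behind the grasp point. The pads swing forward as they close: fully open they stand 13 mm farther back than shut.
Start: joints at [1.114, 0.313, 1.498, -0, 1.331, -0.223], TCP at [0.122, 0.511, 0.231] pointing down, gripper open.
Joint ranges: [-2.94, 2.94], [-0.97, 2.17], [0.19, 2.56], [-1.23, 4.37], [0.02, 3.11], [-2.88, 2.88]. Speed limits (rad/s): [2.39, 2.39, 3.01, 3.14, 3.14, 3.14].

## Interface

Orientations are given as [roll, pitch, yaw] about the fixed x, y, z axes, in that order (R = Rz(yaw) Ry(pitch) Rx(roll)).
In Python, from station import bot, optics gives the robot as it stands.
- The arm moves only by the tool servo_tool, never from a script. Its argument "motion" is one flat list of numbers, 5 for each row, row after row: the shift along the tool's x, y, z normalised to -1 to 1, where 1 is 40 mm, then the turn about the tool's z normalised to -1 to 1, where 1 is 0.1 rad, then the opening, from 0 (shut) to 1 (fully open). A call has 1 to 5 rows; each row shifts and turns the pose as measured when the row begins, along the tool's axes as they then stand; what a row does not reach is not made up. A row lasts 1/12 s, in which the tool goes at most 41.7 mm and 7.16 degrees, less where a joint would pass 70% of its speed; a pose out of reach is approached as far as the arm can. A call with a number of a shift or a turn outside -1 to 1 is refused whole. A call with a gripper value outside its range is refused whole. The fingers move at their own pace and stop on an object; "squeeze" is the grip in N (left out, the last holds). Time passes only in rows, so rows that do not move let the fingers close. It gives the time, the measured TCP pose, the force and the opening at its end, in the units of the state.
- bot.sense(): the state, without advancing time (a new reading comes with each control period).
- optics.camera(name): name is "scene" or "side" or "wrist"; returns a dict with "color" (400x640x3 uint8, blue, green, red), "depth" (400x640 float32, m along the optical axis (not along the pixel's ray), 0 where there is no reading), "K" (3x3 intrinsics, pixels), "eye" and "orientation" of the camera in the world; the wrist camera has in their place "tool_from_camera" (4x4, takes a point from camera to tool coordinates, whose origin is the TCP and whose axes are the flange's). Camera axes: x right, y down, z forward; pixel columns grow to the right and rows downward; lengths in m; the calibration is good to about 2 mm. A picture is of the moment at which its call begins: read the wrist's pose just before it.
- bot.close_job(): hands the job in, once; it reports no verdict.
The state is a dict: "time_s": time; "joints": joint angles; "qvel": joint speeds; "effort": joint torques, N m; "eef_pos": TCP position; "eef_rot": TCP orientation; "ft_force": force on the tool from outside, world axes, zero at the start; "wrist_torque": the same for the moment, N m; "width": finger opening in m.
Only numpy, scipy, OpenCV 4.12 (cv2) and the standard library are available. Lean on these libraries where they do the work, as an engineer would, in place of code of your own. Each camera call takes 0.05 s, during which the arm holds its last target. There are 200 camera calls.

## Task

From the sloping rack, take the rod that has a collar near one of its pointed ends and mount it between the bench centres, collar end towards the fixed head, by sliding the tailstock up until both points are fully home in the cups. Keep the gauge arm raised until then; after that lower it so that its feeler rests on the rod. Leave the other two rods in the rack and everything else on the bench where it is.

Things in the scene. Friction and masses are not known exactly. Their poses are not given: they have to be found in the camera images.
- rod: The rod to mount: steel, 160 long, 16 diameter, each end a cone 9 long running to a 4 mm flat tip; a collar 26 diameter, 8 wide, centred 60 from the middle. About 0.24 kg. Origin at the middle of its axis; its x axis runs along it towards the collar end. It starts in one of the rack's three places, collar end up.
- rod_collar_tip (a point): Tip of the rod's collar end, on its axis (80 from the middle).
- rod_far_tip (a point): Tip of the rod's other end, on its axis (80 from the middle).
- plain_rod: Another steel rod in the rack, 160 long, 16 diameter, pointed at both ends, without a collar. Origin and x axis as for the rod. To be left in the rack.
- mid_rod: Another steel rod in the rack, 160 long, 16 diameter, flat ends, a 26 diameter collar at its middle. Origin and x axis as for the rod. To be left in the rack.
- rack: Wooden rack, base 170 (x) by 190 (y). Three rods side by side 62 apart in y, along its x axis (towards the robot), sloping up towards +x at 35 degrees, middles over the origin's x, 88 high. Each lies in two V notches, 45 below and 42 above its middle (8 wide), foot on a stop; between the notches it is free all round (75 long, 40 deep). Origin: centre of underside.
- centres: Fixed bench centres: bed 70 (x) by 330 (y), rails 40 high. Head (60 x 36, 108 high) at the -y end, tailstock at the +y end; centre line x = 0, 85 high. Two V rests, 8 wide, at y = -63 and +13 hold a 16 mm rod 84 high; it slides along them and the cups lift it 1. Between them it is free down to the rails. Seated rod's middle: y = -35. Origin: centre of underside.
- head_seat (a point): In the head's conical cup, where the tip of a fully seated rod lies. The cup's mouth (18 diameter) is 11 before it towards +y of the bed, rim 25 diameter.
- tail_seat (a point): In the tailstock's conical cup, where the tip of a fully seated rod lies. The cup's mouth (18 diameter) is 11 before it towards -y of the bed, rim 25 diameter.
- tail_post (a point): On the axis of the tailstock's upright grip post, 18 diameter, standing from 103 to 148 high on the tailstock's body (60 by 45); this point is 132 high, 28 behind tail_seat (towards +y).
- tailstock (a joint): Slide of the tailstock, m: 0 = fully back (+y end), grows towards the head; 0.065 when the rod is seated between both cups; stop at 0.09. Starts between 0 and 0.06, so it may first have to be slid back to let the rod in. Stiff: about 3 N to move it, stays where it is left.
- gauge_arm (a joint): Swing of the gauge arm, rad: 0 = level, feeler on a seated rod; grows as it is raised; 1.57 = upright; starts leaning back beyond upright, away from the rod, stop at 2.15. Light friction holds it near upright; past about 30 degrees from upright it sinks slowly by itself.
- gauge_pivot (a point): Hinge of the gauge arm, on a post 16 diameter behind the bed, 88 from the centre line (bed +x) at y = -77 of the bed, 130 high; the arm swings about the bed's y axis and when lowered points to the bed's -x. Fork cheeks 28 wide overall, top 144 high.
- gauge_knob (a point): Centre of the 16 diameter ball at the end of the gauge arm, 102 from the hinge. The arm is an 8 diameter bar.
- feeler_tip (a point): Lower end of the feeler, an 8 diameter pin which stands 37 off the arm, 88 from the hinge; lowered, it rests on the rod between rest and collar, 42 from the seated rod's middle.
- brick: Soldering brick lying in front of the bench centres, 70 x 110 x 30. Leave alone.
- jar: Amber jar, 54 diameter, 75 high, by the head. Leave alone.
- mallet: Small hammer, 200 long, lying behind the bench centres. Leave alone.
- ring_stick: Upright wooden ring stick, 152 high on a 68 diameter foot, between and behind rack and centres. Leave alone.
- ring_box: Blue ring box, 55 x 55 x 40, beyond the rack. Leave alone.
- dish: White dish, 68 diameter, 22 high, beyond the rack. Leave alone.
- brush: Brush, 170 long, lying on the robot's side of the rack. Leave alone.
Things that resemble listed ones, but are neither listed nor needed, are in the scene too. Leave any blue or yellow look-alike of the rod alone.

How it is judged:
On the way, in this order (a step that is already met when the one before it is completed fails the run):
1. The rod is seated between both cups, collar end in the head, with the gauge arm still raised (distance between rod_collar_tip and head_seat below 0.004 m and distance between rod_far_tip and tail_seat below 0.004 m and value of joint gauge_arm above 1.3 rad), for 0.2 s.
2. The gauge arm is lowered and its feeler rests on the rod (distance between rod_collar_tip and head_seat below 0.004 m and distance between rod_far_tip and tail_seat below 0.004 m and value of joint gauge_arm below 0.06 rad), for 0.2 s.
At the end, for the whole second after the job is handed in: The rod is at rest between the centres with its collar-end tip within 4 mm of its seated point in the head's cup and its other tip within 4 mm of that in the tailstock's cup; the gauge arm is down (below 0.06 rad) on the rod; the other two rods are in the rack within 20 mm of where they were (all of step 2 and value of joint gauge_arm above -0.1 rad and linear speed of rod below 0.02 m/s and not (distance of plain_rod from where it was at the start of the episode above 0.02 m) and not (distance of mid_rod from where it was at the start of the episode above 0.02 m)); the robot touches nothing.
It fails at once if another rod or a bystander is moved by more than 20 mm (distance of any of brick, jar, mallet, ring_stick, ring_box, dish, brush, plain_rod, mid_rod from where it was at the start of the episode above 0.02 m).
It fails at once if the rod is dropped to the table (height (world z) of rod below 0.03 m).
It also fails if it takes over 72 s, if anything falls off the work surface, if the arm or the gripper's body presses on something with over 40 N, if the wrist force passes 120 N, or if a joint passes its speed limit or range.

## Working session

There is one attempt and no reset: what is moved stays moved. The work goes in short steps, Python scripts to look and compute and a tool call to move; the robot and the scene stay as the last step left them, time stands still between calls to the robot, and variables do not carry over. Pictures are saved under pics/ and viewed, about 8 in all and at most 12, crops included, and the job is handed in when it is done.

Besides the shell and the picture viewer there is one more tool, called as name(argument=value, ...), one argument or row to a line, values as JSON. servo_tool: Moves the arm, as the interface text tells. Its arguments: {"type":"object","properties":{"motion":{"type":"array"},"squeeze":{"type":"number"}},"required":["motion"]}

```bash
mkdir -p pics
cat > h.py <<'E'
import numpy as np, cv2
from station import bot, optics
from scipy.spatial.transform import Rotation as R
def shot(n):
    s=bot.sense(); c=optics.camera(n)
    if n=="wrist":
        T=np.eye(4);T[:3,:3]=R.from_euler('xyz',s['eef_rot']).as_matrix();T[:3,3]=s['eef_pos']
        T=T@np.array(c['tool_from_camera'])
    else:
        T=np.eye(4);o=np.array(c['orientation'])
        T[:3,:3]=o if o.shape==(3,3) else R.from_euler('xyz',o).as_matrix()
        T[:3,3]=c['eye']
    return c['color'],c['depth'],np.array(c['K']),T
def cloud(d,K,T):
    v,u=np.indices(d.shape)
    p=np.stack([(u-K[0,2])/K[0,0]*d,(v-K[1,2])/K[1,1]*d,d],-1)
    return p@T[:3,:3].T+T[:3,3]
def ray_z(u,v,K,T,z):
    r=T[:3,:3]@np.array([(u-K[0,2])/K[0,0],(v-K[1,2])/K[1,1],1.]);return T[:3,3]+r*(z-T[2,3])/r[2]
def proj(p,K,T):
    q=(np.asarray(p)-T[:3,3])@T[:3,:3];return np.stack([q[...,0]/q[...,2]*K[0,0]+K[0,2],q[...,1]/q[...,2]*K[1,1]+K[1,2]],-1)
E
python3 - <<'E'
from h import *
print(bot.sense(),bot.grip_point_offset)
for n in("scene","side"):
    c,d,K,T=shot(n);cv2.imwrite(f"pics/{n}0.png",c);np.savez(f"{n}0.npz",c=c,d=d,K=K,T=T);print(n,K.tolist(),T.round(3).tolist())
E
```

```text
{'time_s': 0.0, 'joints': array([ 1.11360343e+00,  3.13503952e-01,  1.49841947e+00, -1.47051639e-05,
        1.33097905e+00, -2.23415673e-01]), 'qvel': array([ 0.00090734, -0.00058566,  0.00135369, -0.00029369, -0.00085127,
       -0.00064684]), 'effort': array([ 7.84872955e-04, -4.12263358e+01, -2.59742957e+01, -1.60155100e-04,
        4.11458328e-03,  8.95432686e-05]), 'eef_pos': array([0.12153103, 0.51048869, 0.23071409]), 'eef_rot': array([-3.14031222e+00, -2.76281518e-04,  2.90781875e+00]), 'ft_force': array([-0.15611736, -0.24092575,  1.08766149]), 'wrist_torque': array([-0.07427037,  0.03183799,  0.00852304]), 'width': 0.08553522417832961} -0.0187
scene [[413.7193541816487, 0.0, 318.9003626389113], [0.0, 413.7193541816487, 202.10996695308083], [0.0, 0.0, 1.0]] [[0.883, 0.396, -0.251, 0.772], [0.469, -0.76, 0.45, -0.581], [-0.013, -0.516, -0.857, 1.093], [0.0, 0.0, 0.0, 1.0]]
side [[413.9040289466465, 0.0, 328.56878866770785], [0.0, 413.9040289466465, 196.5470098386803], [0.0, 0.0, 1.0]] [[-0.997, -0.065, 0.041, 0.413], [-0.075, 0.724, -0.685, 0.638], [0.015, -0.686, -0.727, 0.852], [0.0, 0.0, 0.0, 1.0]]
```

View pics/scene0.png

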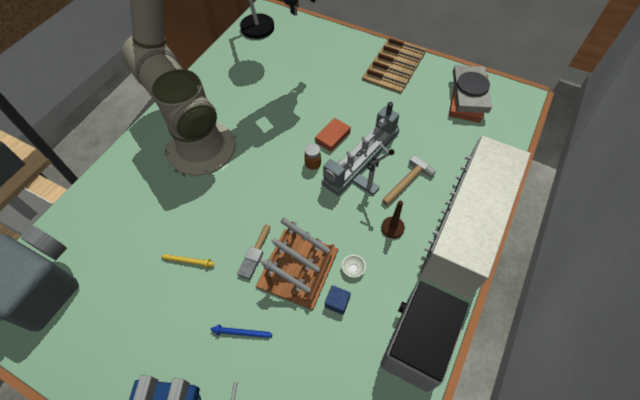

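View pics/side0.png

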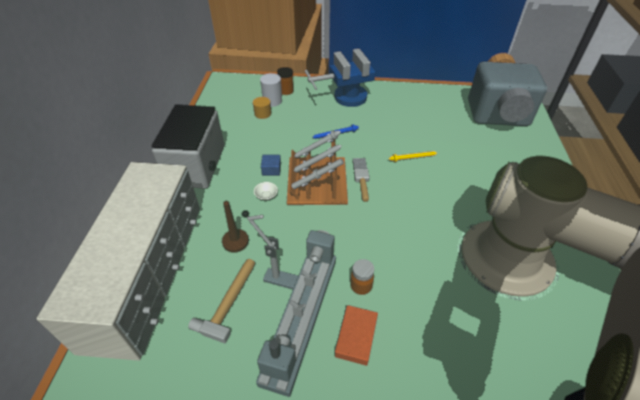

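Run:
```python
from h import *
a=np.load("scene0.npz");b=np.load("side0.npz")
A=cv2.resize(a['c'][205:310,240:350],None,fx=3.6,fy=3.6,interpolation=cv2.INTER_CUBIC)
B=cv2.resize(b['c'][115:215,270:380],None,fx=3.6,fy=3.6,interpolation=cv2.INTER_CUBIC)
h=min(A.shape[0],B.shape[0]);cv2.imwrite("pics/crop1.png",np.hstack([A[:h],B[:h]]))
P=cloud(a['d'],a['K'],a['T']);Q=cloud(b['d'],b['K'],b['T'])
for n,(u,v) in dict(headtop=(333,168),tailpost=(389,106),tail=(387,120),knob=(391,152),brick=(333,135),jar=(312,152),ring=(398,208),dish=(353,267),box=(338,300)).items(): print(n,P[v,u].round(3))
for n,(u,v) in dict(headtop=(320,240),tailpost=(275,342),tail=(277,360),knob=(246,213),pivot=(272,245),brick=(357,335),jar=(362,270)).items(): print('side',n,Q[v,u].round(3))
```

```text
headtop [0.465 0.058 0.11 ]
tailpost [0.523 0.326 0.144]
tail [0.53  0.308 0.101]
knob [0.614 0.098 0.227]
brick [0.379 0.229 0.03 ]
jar [0.369 0.105 0.074]
ring [0.687 0.005 0.133]
dish [ 0.637 -0.153  0.007]
box [ 0.646 -0.266  0.037]
side headtop [0.464 0.074 0.111]
side tailpost [0.52  0.332 0.148]
side tail [0.518 0.346 0.104]
side knob [0.609 0.107 0.225]
side pivot [0.563 0.114 0.134]
side brick [0.371 0.253 0.031]
side jar [0.366 0.122 0.075]
```

View pics/crop1.png

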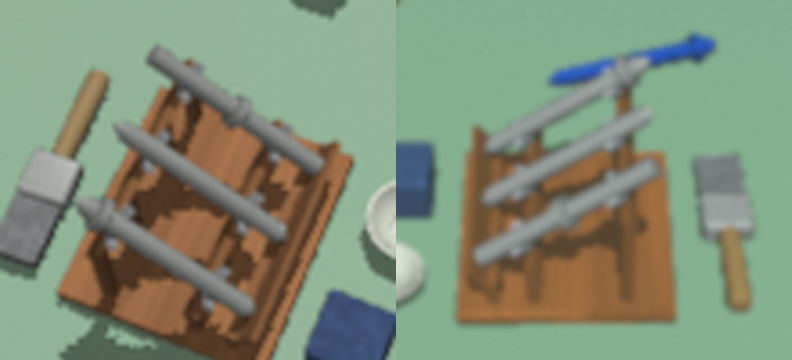

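Scene crop: the three grey rods lie at scene pixels (305,235), which has its collar at the middle (mid_rod), (296,255), which has none (plain_rod), and (285,278), which has its collar beside the pointed upper end at (267,263). That last one fits the description. The blue (240,332) and yellow (188,262) look-alikes are out. The side view agrees: its top rod has the collar at its upper right end, about pixel (334,135).

I'll move over the bench for a wrist view.

servo_tool(
  motion=[-0.7,-0.35,-0.5,0,1,-0.8,-0.4,-0.4,0,1,-0.8,-0.4,-0.4,0,1,-0.8,-0.4,-0.4,0,1,-0.8,-0.4,-0.4,0,1],
)

```text
time_s: 0.52
eef_pos: [0.2545, 0.3961, 0.3125]
eef_rot: [-3.13, -0.006, 2.918]
ft_force: [1.4, 0.8, -0.2]
width: 0.0857
```

servo_tool(
  motion=[-0.8,-0.4,-0.4,0,1,-0.8,-0.4,-0.4,0,1,-0.8,-0.4,-0.4,0,1,-0.8,-0.4,-0.4,0,1,-0.8,-0.4,-0.4,0,1],
)

```text
time_s: 0.93
eef_pos: [0.3981, 0.2761, 0.3958]
eef_rot: [-3.129, -0.007, 2.919]
ft_force: [-0.5, 0.3, -0.3]
width: 0.0854
```

Run:
```python
from h import *
print(np.round(optics.camera("wrist")["tool_from_camera"],3).tolist())
c,d,K,T=shot("wrist");cv2.imwrite("pics/w1.png",c);np.savez("w1.npz",c=c,d=d,K=K,T=T);print(K,T.round(3).tolist(),bot.sense()['joints'])
```

```text
[[-0.0, -0.948, -0.319, 0.083], [1.0, -0.001, 0.0, -0.0], [-0.001, -0.319, 0.948, -0.144], [0.0, 0.0, 0.0, 1.0]]
[[335.57453638   0.         323.70652403]
 [  0.         335.57453638 199.89961212]
 [  0.           0.           1.        ]] [[0.226, 0.925, 0.306, 0.323], [0.974, -0.211, -0.083, 0.293], [-0.012, 0.317, -0.948, 0.542], [0.0, 0.0, 0.0, 1.0]] [ 0.36348576  0.17338711  1.25455209 -0.00748296  1.72392042 -0.98030767]
```

View pics/w1.png

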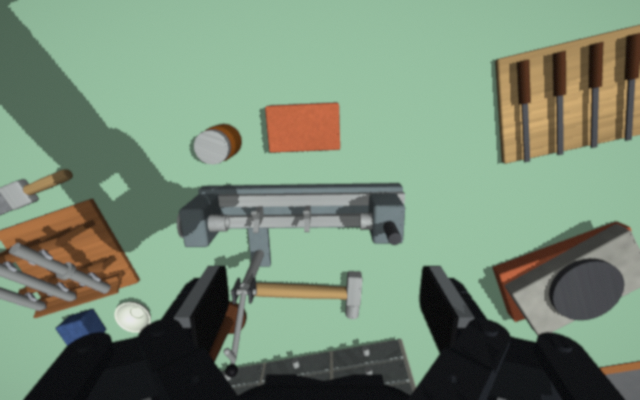

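Wrist picture: head at (197,218), V rests at (255,218) and (307,218), tailstock body at (387,218) with its post at (393,232), gauge knob at (231,370) leaning back, and the rack at left (65,255). I'll fit the bench frame from depth.

```bash
cat > bench.py <<'E'
from h import *
def rect(P,m):
    p=P[m][:,:2]; c,s,a=cv2.minAreaRect((p*1000).astype(np.float32)); return np.round(c,1),np.round(s,1),round(a,1),len(p),np.median(P[m][:,2]).round(4)
if __name__=="__main__":
    for f in("w1.npz","scene0.npz","side0.npz"):
        a=np.load(f);P=cloud(a['d'],a['K'],a['T']);ok=a['d']>0
        x,y,z=P[...,0],P[...,1],P[...,2]
        reg=ok&(x>.40)&(x<.60)&(y<.40)&(y>.0)
        print(f)
        for n,m in dict(head=reg&(z>.102)&(z<.114)&(y<.10)&(x<.52),tailbody=reg&(z>.098)&(z<.108)&(y>.22),post=reg&(z>.140)&(z<.153)&(y>.25),pivot=reg&(z>.125)&(z<.155)&(y<.2)&(x>.52),rails=reg&(z>.036)&(z<.044)).items():
            if m.sum()>8:
                m=(cv2.erode(m.astype(np.uint8),np.ones((2,2)))>0)&m if m.sum()>100 else m
                print(n,rect(P,m),np.median(P[m],axis=0).round(4))
        k=ok&(z>.19)&(x>.55)&(x<.68)&(y>.03)&(y<.2); print('knob',k.sum(),P[k].mean(0).round(4) if k.any() else '')
E
python3 bench.py
```

```text
w1.npz
head (array([462.5,  62.9]), array([40.5, 58.5]), 77.0, 974, np.float64(0.1085)) [0.4616 0.0666 0.1085]
tailbody (array([519.1, 328. ]), array([59. , 58.4]), 78.4, 839, np.float64(0.1037)) [0.5115 0.3312 0.1037]
post (array([520.7, 334.5]), array([15.5, 16.5]), 83.5, 136, np.float64(0.1487)) [0.5197 0.3348 0.1487]
pivot (array([565.1, 116. ]), array([31.5, 24.7]), 79.2, 297, np.float64(0.1396)) [0.5643 0.1142 0.1396]
rails (array([524.9, 208.9]), array([312.9, 116.9]), 77.1, 2738, np.float64(0.0409)) [0.4895 0.2008 0.0409]
knob 338 [0.6058 0.1061 0.2137]
scene0.npz
head (array([466.5,  56.5]), array([37. , 55.3]), 81.8, 180, np.float64(0.1083)) [0.4674 0.0576 0.1083]
tailbody (array([524.1, 329.8]), array([42.5, 53.6]), 76.7, 123, np.float64(0.1032)) [0.5272 0.3226 0.1032]
post (array([521.4, 331.4]), array([16.9, 15.8]), 34.0, 30, np.float64(0.1475)) [0.5218 0.3292 0.1475]
pivot (array([564.8, 108.3]), array([31.7, 22.9]), 76.4, 72, np.float64(0.1395)) [0.5643 0.1009 0.1395]
rails (array([520.9, 173.2]), array([271.9, 115.2]), 84.0, 292, np.float64(0.0404)) [0.5021 0.2058 0.0404]
knob 81 [0.5986 0.102  0.2174]
side0.npz
head (array([462.5,  64.2]), array([39.9, 57. ]), 76.5, 323, np.float64(0.1082)) [0.4631 0.0684 0.1082]
tailbody (array([521.1, 337. ]), array([42.3, 56.6]), 77.9, 543, np.float64(0.1031)) [0.5147 0.3427 0.1031]
post (array([522. , 335.7]), array([16.7, 16.2]), 61.8, 94, np.float64(0.1483)) [0.5218 0.3365 0.1483]
pivot (array([564.7, 117.3]), array([30.1, 19.5]), 78.3, 129, np.float64(0.1374)) [0.5646 0.1159 0.1374]
rails (array([527. , 219.5]), array([293.9, 112.1]), 77.9, 1191, np.float64(0.0406)) [0.4898 0.2147 0.0406]
knob 148 [0.6003 0.1087 0.2161]
```

servo_tool(
  motion=[-0.2,-0.9,0.05,0,1,-0.2,-0.9,0.05,0,1,-0.2,-0.9,0.05,0,1,-0.2,-0.9,0.05,0,1,-0.2,-0.9,0.05,0,1],
)

```text
time_s: 1.45
eef_pos: [0.3976, 0.0892, 0.3847]
eef_rot: [-3.13, -0.01, 2.923]
ft_force: [1.1, -1.7, -0.0]
width: 0.0853
```

servo_tool(
  motion=[-0.2,-0.9,0.05,0,1,-0.2,-0.9,0.05,0,1,-0.2,-0.9,0.05,0,1,-0.2,-0.9,0.05,0,1,-0.2,-0.9,0.05,0,1],
)

```text
time_s: 1.87
eef_pos: [0.3941, -0.101, 0.3741]
eef_rot: [-3.131, -0.012, 2.927]
ft_force: [0.9, 0.5, 0.3]
width: 0.0854
```

servo_tool(
  motion=[-0.2,-0.9,0.05,0,1,-0.2,-0.9,0.05,0,1,0,0,0,0,1],
)

```text
time_s: 2.12
eef_pos: [0.3926, -0.1816, 0.3681]
eef_rot: [-3.132, -0.015, 2.923]
ft_force: [0.3, 0.6, -1.5]
width: 0.0853
```

Run:
```python
from h import *
c,d,K,T=shot("wrist");cv2.imwrite("pics/w2.png",c);np.savez("w2.npz",c=c,d=d,K=K,T=T);print(T.round(3).tolist(),bot.sense()['joints'])
```

```text
[[0.217, 0.93, 0.296, 0.314], [0.976, -0.205, -0.074, -0.163], [-0.009, 0.305, -0.952, 0.514], [0.0, 0.0, 0.0, 1.0]] [-0.69231258  0.0460607   1.4669894  -0.0144349   1.63812529 -2.046056  ]
```

View pics/w2.png

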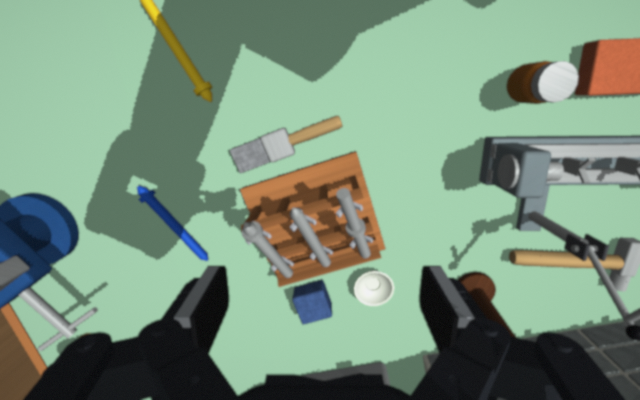

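Wrist picture: the rod with the end collar runs from (255,230), the collar/upper end, to (288,272). plain_rod runs (297,215)–(325,260) and mid_rod (345,195)–(360,250).

```bash
cat > rods.py <<'E'
from h import *
from scipy.optimize import least_squares
def fit(P,g):
    c=P.mean(0);u=np.linalg.svd(P-c)[2][0];u=u if u[2]>0 else -u
    def f(q):
        d=q[3:]/np.linalg.norm(q[3:]);w=P[g]-q[:3];return np.linalg.norm(w-np.outer(w@d,d),axis=1)-.008
    r=least_squares(f,np.r_[c-[0,0,.006],u],loss='soft_l1',f_scale=.001);d=r.x[3:]/np.linalg.norm(r.x[3:])
    t=(P-r.x[:3])@d; lo,hi=np.percentile(t,[.5,99.5]); return r.x[:3],d,lo,hi,np.sqrt(np.mean(f(r.x)**2)),t
if __name__=="__main__":
    for f in("w2.npz","scene0.npz","side0.npz"):
        a=np.load(f);P=cloud(a['d'],a['K'],a['T']);hsv=cv2.cvtColor(a['c'],cv2.COLOR_BGR2HSV)
        x,y,z=np.moveaxis(P,-1,0)
        m=(a['d']>0)&(hsv[...,1]<60)&(z>.03)&(z<.17)&(x>.38)&(x<.62)&(y>-.35)&(y<-.05)
        n,l,st,_=cv2.connectedComponentsWithStats(m.astype(np.uint8),connectivity=4)
        print(f)
        for i in range(1,n):
            if st[i,4]>60:
                p=P[l==i]
                c,d,lo,hi,e,t=fit(p,np.ones(len(p),bool))
                r=p-c;rad=np.linalg.norm(r-np.outer(r@d,d),axis=1);col=t[rad>.0105]
                mid=c+d*(lo+hi)/2
                print(st[i].tolist(),'mid',mid.round(4),'dir',d.round(3),'az',np.degrees(np.arctan2(d[1],d[0])).round(1),'slope',np.degrees(np.arcsin(d[2])).round(1),'len',(hi-lo).round(4),'rms',e.round(4),'collar t from mid',(np.median(col)-(lo+hi)/2).round(4) if len(col) else None)
E
python3 rods.py
```

```text
w2.npz
[336, 188, 37, 70, 1086] mid [ 0.4923 -0.1631  0.0895] dir [-0.813 -0.079  0.576] az -174.4 slope 35.2 len 0.1602 rms 0.0033 collar t from mid 0.0023
[290, 208, 43, 59, 900] mid [ 0.4991 -0.2248  0.0883] dir [-0.815 -0.081  0.573] az -174.3 slope 35.0 len 0.1602 rms 0.0028 collar t from mid 0.0391
[241, 220, 53, 58, 1036] mid [ 0.5049 -0.2864  0.0886] dir [-0.81  -0.077  0.582] az -174.5 slope 35.6 len 0.1601 rms 0.0044 collar t from mid 0.0574
scene0.npz
[280, 218, 50, 36, 371] mid [ 0.4931 -0.1649  0.0891] dir [-0.813 -0.084  0.576] az -174.1 slope 35.2 len 0.16 rms 0.0046 collar t from mid 0.001
[271, 239, 49, 33, 362] mid [ 0.4994 -0.2262  0.0882] dir [-0.813 -0.082  0.576] az -174.3 slope 35.2 len 0.1581 rms 0.008 collar t from mid 0.022
[260, 260, 51, 33, 403] mid [ 0.5054 -0.2881  0.0889] dir [-0.808 -0.083  0.583] az -174.1 slope 35.6 len 0.1563 rms 0.0075 collar t from mid 0.0416
side0.npz
[295, 130, 45, 28, 324] mid [ 0.508  -0.2861  0.0874] dir [-0.816 -0.057  0.575] az -176.0 slope 35.1 len 0.1572 rms 0.0039 collar t from mid 0.0442
[294, 142, 48, 30, 334] mid [ 0.4992 -0.225   0.0891] dir [-0.813 -0.09   0.575] az -173.7 slope 35.1 len 0.1565 rms 0.0096 collar t from mid 0.0371
[292, 159, 52, 30, 385] mid [ 0.4939 -0.1625  0.0888] dir [-0.815 -0.085  0.574] az -174.0 slope 35.0 len 0.1604 rms 0.0066 collar t from mid 0.0002
```

servo_tool(
  motion=[0,0,0.1,1,0.5,0,0,0.1,1,0.5,0,0,0.1,1,0.5,0,0,0.1,1,0.5,0,0,0.1,1,0.5],
)

```text
time_s: 2.58
eef_pos: [0.3928, -0.1746, 0.3472]
eef_rot: [-3.128, -0.011, 2.407]
ft_force: [0.1, -0.3, 0.1]
width: 0.0432
```

servo_tool(
  motion=[0,0,0.1,1,0.5,0,0,0.1,1,0.5,0,0,0.1,1,0.5,0,0,0.1,1,0.5,0,0,0.1,1,0.5],
)

```text
time_s: 3.0
eef_pos: [0.393, -0.1669, 0.3257]
eef_rot: [-3.125, -0.005, 1.889]
ft_force: [-0.2, 0.5, 0.3]
width: 0.0426
```

servo_tool(
  motion=[0,0,0.1,1,0.5,0,0,0.1,1,0.5,0,0,0.1,1,0.5,0,0,0.1,1,0.5,0,0,0.1,1,0.5],
)

```text
time_s: 3.42
eef_pos: [0.3931, -0.1591, 0.3043]
eef_rot: [-3.124, 0.002, 1.372]
ft_force: [-0.0, -0.6, -0.5]
width: 0.0423
```

servo_tool(
  motion=[0,0,0.1,1,0.5,0,0,0.1,1,0.5,0,0,0.1,1,0.5,0,0,0.1,1,0.5,0,0,0.1,1,0.5],
)

```text
time_s: 3.83
eef_pos: [0.393, -0.1513, 0.2829]
eef_rot: [-3.126, 0.009, 0.854]
ft_force: [-0.9, -0.3, -0.2]
width: 0.0429
```

servo_tool(
  motion=[0,0,0.1,1,0.5,0,0,0.1,1,0.5,0,0,0.1,1,0.5,0,0,0.1,1,0.5,0,0,0.1,1,0.5],
)

```text
time_s: 4.25
eef_pos: [0.3928, -0.1435, 0.2616]
eef_rot: [-3.13, 0.015, 0.336]
ft_force: [-0.4, -0.4, -0.7]
width: 0.0425
```

servo_tool(
  motion=[0,0,0.1,0.76,0.5,0,0,0.1,0.76,0.5,0,0,0.1,0.76,0.5,0,0,0,0,0.5],
)

```text
time_s: 4.58
eef_pos: [0.3924, -0.1372, 0.2481]
eef_rot: [-3.132, 0.018, 0.098]
ft_force: [0.3, 1.0, 0.2]
width: 0.0427
```

servo_tool(
  motion=[0.48,0.78,0.1,0,0.5,0.48,0.78,0.1,0,0.5,0.48,0.78,0.1,0,0.5,0.48,0.78,0.1,0,0.5,0.48,0.78,0.1,0,0.5],
)

```text
time_s: 5.0
eef_pos: [0.5075, -0.2772, 0.2275]
eef_rot: [-3.133, 0.014, 0.121]
ft_force: [-1.2, -0.0, -0.0]
width: 0.0428
```

servo_tool(
  motion=[0,0,0,0,0.5],
)

```text
time_s: 5.08
eef_pos: [0.5095, -0.2798, 0.2245]
eef_rot: [-3.131, 0.016, 0.123]
ft_force: [-0.2, -0.6, 0.5]
width: 0.0426
```

servo_tool(
  motion=[-0.03,0.1,0.8,0.22,0.5,0,0.1,0.8,0,0.5,0,0,0.8,0,0.5,0,0,0,0,0.5],
)

```text
time_s: 5.42
eef_pos: [0.5104, -0.285, 0.1259]
eef_rot: [-3.132, 0.014, 0.112]
ft_force: [-1.1, 0.1, -0.9]
width: 0.0428
```

Run:
```python
from h import *
c,d,K,T=shot("wrist");cv2.imwrite("pics/w3.png",c);print(bot.sense()['eef_pos'],bot.sense()['eef_rot'])
```

```text
[ 0.51164671 -0.28581478  0.12945783] [-3.13562866  0.01103593  0.11227655]
```

View pics/w3.png

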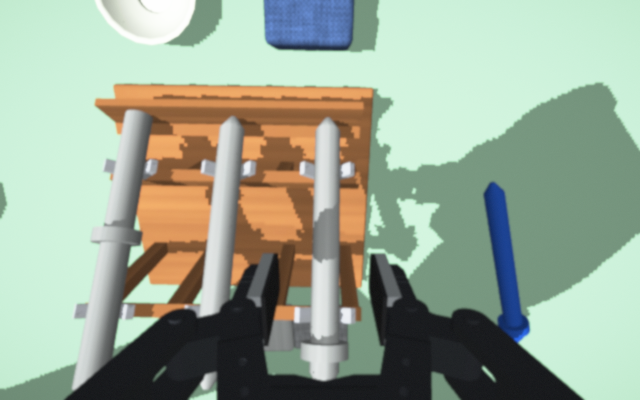

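Wrist picture: the jaws at (258,310) and (385,310) straddle the rod, its collar at (324,350); the plain rod (215,250) is clear. I'll go down and grip.

servo_tool(
  motion=[-0.08,0.03,0.7,0.12,0.5,-0.04,0,0.7,0,0.5,0,0,0,0,0.5],
)

```text
time_s: 5.72
eef_pos: [0.51, -0.2874, 0.0801]
eef_rot: [3.14, 0.003, 0.106]
ft_force: [-0.1, 0.6, -0.2]
width: 0.0428
```

servo_tool(
  motion=[-0.12,0,0.22,0,0.5,-0.03,0,0.06,0,0.5,0,0,0,0,0.5],
)

```text
time_s: 5.97
eef_pos: [0.5063, -0.2889, 0.0751]
eef_rot: [3.133, -0.003, 0.11]
ft_force: [0.3, 0.3, 0.4]
width: 0.0426
```

servo_tool(
  motion=[0,0,0,0,0,0,0,0,0,0,0,0,0,0,0,0,0,0,0,0],
  squeeze=35,
)

```text
time_s: 6.3
eef_pos: [0.5078, -0.2865, 0.0796]
eef_rot: [3.136, -0.006, 0.11]
ft_force: [0.7, 0.0, -3.2]
width: 0.0147
```

servo_tool(
  motion=[0,0,0,0,0.4,0,0,0,0,0.4,-0.06,0,0.2,0,0.4,-0.03,0,0.15,0,0.4,0,0,0.02,0,0.4],
)

```text
time_s: 6.72
eef_pos: [0.505, -0.2883, 0.0656]
eef_rot: [3.132, -0.009, 0.111]
ft_force: [-0.2, 1.1, -0.8]
width: 0.0342
```

servo_tool(
  motion=[0,0.0,0,0,0,0,0,0,0,0,0,0,0,0,0,0,0,0,0,0,0,0,0,0,0],
  squeeze=35,
)

```text
time_s: 7.13
eef_pos: [0.5044, -0.2868, 0.0649]
eef_rot: [3.136, -0.007, 0.109]
ft_force: [-0.4, 1.1, -0.1]
width: 0.0152
```

Run:
```python
from h import *
c,d,K,T=shot("wrist");cv2.imwrite("pics/w4.png",c);s=bot.sense();print(s['eef_pos'],s['eef_rot'],s['width'],s['ft_force'])
```

```text
[ 0.50439278 -0.28676334  0.06487745] [ 3.1363824  -0.00740806  0.10939658] 0.015169290609800799 [-1.17039319  0.67801166  0.80672623]
```

View pics/w4.png

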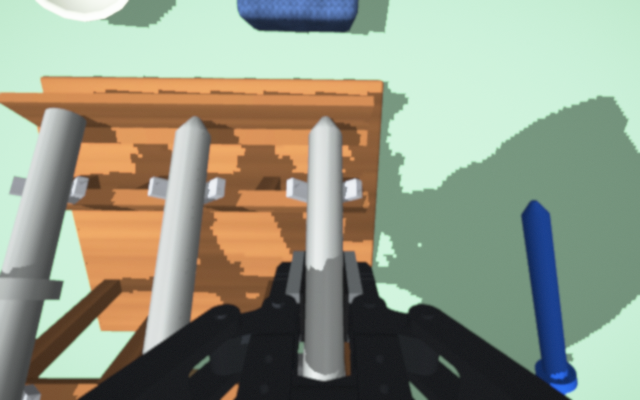

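Wrist picture: the pads at (295,280) and (350,280) hold the rod on both sides, and it is still in its notches (325,190). I'll lift.

servo_tool(
  motion=[0,0,-0.3,0,0,0,0,-0.5,0,0,0,0,-0.8,0,0,0,0,-0.9,0,0,0,0,-0.9,0,0],
)

```text
time_s: 7.6
eef_pos: [0.5001, -0.2841, 0.1995]
eef_rot: [-3.134, 0.005, 0.109]
ft_force: [-0.2, 0.2, -2.4]
width: 0.0149
```

servo_tool(
  motion=[0,0,-0.9,0,0,0,0,-0.7,0,0,0,0,0,0,0],
)

```text
time_s: 7.85
eef_pos: [0.5008, -0.2852, 0.2764]
eef_rot: [3.14, -0.003, 0.11]
ft_force: [0.3, 0.8, -1.5]
width: 0.0151
```

Run:
```python
from h import *
from rods import fit
s=bot.sense();print(s['eef_pos'],s['eef_rot'],s['width'],s['ft_force'])
for n in("scene","side"):
    c,d,K,T=shot(n);P=cloud(d,K,T);hsv=cv2.cvtColor(c,cv2.COLOR_BGR2HSV);x,y,z=np.moveaxis(P,-1,0)
    m=(d>0)&(hsv[...,1]<60)&(hsv[...,2]>90)&(z>.19)&(z<.36)&(abs(x-s['eef_pos'][0])<.1)&(abs(y-s['eef_pos'][1])<.03)
    for l in [0]:
        p=P[m];print(n,len(p))
        if len(p)>40:
            f=fit(p,np.ones(len(p),bool));print(f[0].round(4),f[1].round(3),f[2:5])
    cv2.imwrite(f"pics/{n}5.png",c)
c,d,K,T=shot("wrist");cv2.imwrite("pics/w5.png",c)
```

```text
[ 0.5008405  -0.28520553  0.27641847] [ 3.13953481 -0.00324736  0.10951828] 0.015096632926293308 [ 0.30547023  0.76286266 -1.49924637]
scene 236
[ 0.0579 -0.3688  0.6198] [-0.804 -0.144  0.577] (np.float64(-0.6319325340584859), np.float64(-0.47506291705051273), np.float64(0.0016456190502155924))
side 260
[-0.2738 -0.3419  0.8262] [-0.824 -0.062  0.563] (np.float64(-1.0188090715416067), np.float64(-0.8628575848094662), np.float64(0.003990544264465058))
```

servo_tool(
  motion=[0.05,-0.6,0,0,0,0.08,-0.95,0,0,0,0.08,-0.95,0,0,0,0.08,-0.95,0,0,0,0.08,-0.95,0,0,0],
)

```text
time_s: 8.42
eef_pos: [0.4911, -0.1062, 0.2589]
eef_rot: [-3.124, 0.021, 0.099]
ft_force: [0.6, -0.3, -2.0]
width: 0.0149
```

servo_tool(
  motion=[0.08,-0.95,0,0,0,0.08,-0.95,0,0,0,0.08,-0.95,0,0,0,0.08,-0.95,0,0,0,0.08,-0.95,0,0,0],
)

```text
time_s: 8.83
eef_pos: [0.4823, 0.094, 0.2526]
eef_rot: [-3.118, 0.04, 0.097]
ft_force: [1.1, -0.0, -2.1]
width: 0.0152
```

servo_tool(
  motion=[0.08,-0.95,0,-0.5,0,0.08,-0.95,0,-0.8,0,0,0,0,-1,0,0,0,0,-1,0,0,0,0,-1,0],
)

```text
time_s: 9.25
eef_pos: [0.4726, 0.1818, 0.2443]
eef_rot: [-3.094, 0.043, 0.553]
ft_force: [0.4, -0.1, -2.1]
width: 0.0147
```

servo_tool(
  motion=[0,0,0,-1,0,0,0,0,-1,0,0,0,0,-1,0,0,0,0,-1,0,0,0,0,-1,0],
)

```text
time_s: 9.67
eef_pos: [0.468, 0.1821, 0.2338]
eef_rot: [-3.062, 0.025, 1.081]
ft_force: [-0.1, 1.4, -2.3]
width: 0.0151
```

servo_tool(
  motion=[0,0,0,-1,0,0,0,0,0,0],
)

```text
time_s: 9.83
eef_pos: [0.4663, 0.1817, 0.2298]
eef_rot: [-3.052, 0.02, 1.19]
ft_force: [0.6, 0.3, -2.4]
width: 0.0148
```

servo_tool(
  motion=[0.2,0.4,0.4,-0.8,0,0.2,0.4,0.6,-0.8,0,0,0,0.8,0,0],
)

```text
time_s: 10.08
eef_pos: [0.4972, 0.1873, 0.1549]
eef_rot: [-3.056, 0.004, 1.347]
ft_force: [0.3, 0.4, -3.0]
width: 0.0151
```

```bash
cat > st.py <<'E'
from h import *
def st():
    s=bot.sense();M=R.from_euler('xyz',s['eef_rot']).as_matrix();g=s['eef_pos']-.0187*M[:,2]
    yb=np.array([.2106,.9776]);xb=np.array([.9776,-.2106]);r=g[:2]-[.494,.208]
    print('t',round(s['time_s'],2),'grip world',g.round(4),'bed x,y mm',(r@xb*1000).round(1),(r@yb*1000).round(1),'zaxis',M[:,2].round(3),'yaw',s['eef_rot'][2].round(3),'F',s['ft_force'].round(1),'w',s['width'].round(4),'j6',s['joints'][5].round(2))
    return s,M,g
if __name__=="__main__": st()
E
python3 st.py
```

```text
Traceback (most recent call last):
  File "st.py", line 7, in <module>
    if __name__=="__main__": st()
                             ~~^^
  File "st.py", line 5, in st
    print('t',round(s['time_s'],2),'grip world',g.round(4),'bed x,y mm',(r@xb*1000).round(1),(r@yb*1000).round(1),'zaxis',M[:,2].round(3),'yaw',s['eef_rot'][2].round(3),'F',s['ft_force'].round(1),'w',s['width'].round(4),'j6',s['joints'][5].round(2))
                                                                                                                                                                                                        ^^^^^^^^^^^^^^^^
AttributeError: 'float' object has no attribute 'round'
```

```bash
sed -i "s/'w',s\['width'\].round(4)/'w',round(s['width'],4)/" st.py
python3 - <<'E'
from st import *
st()
c,d,K,T=shot("wrist");cv2.imwrite("pics/w6.png",c)
c2,d2,K2,T2=shot("side")
cv2.imwrite("pics/s6.png",cv2.resize(c2[200:400,200:400],None,fx=3,fy=3,interpolation=cv2.INTER_CUBIC))
E
```

```text
t 10.08 grip world [0.4988 0.187  0.1735] bed x,y mm 9.1 -19.5 zaxis [-0.084  0.015 -0.996] yaw 1.347 F [ 0.3  0.4 -3. ] w 0.0151 j6 0.34
```

View pics/w6.png

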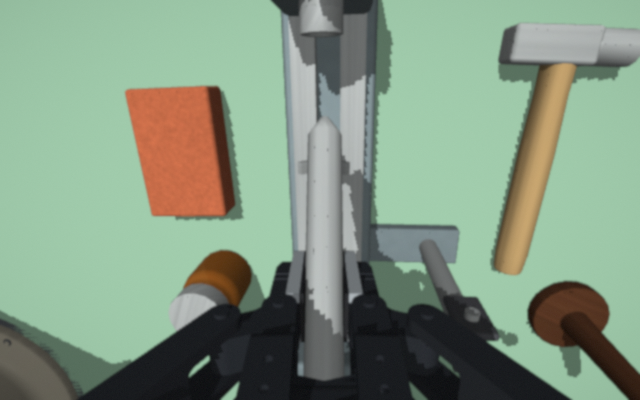

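Wrist picture: the far tip is at (326,122), pointing at the tailstock cup (321,15), with the V rest at (318,165) below. The rod is lined up over the bed, so I'll lower it and then lighten the grip.

servo_tool(
  motion=[0.06,-0.02,0.5,-0.1,0,0,0,0.5,0,0,0,0,0.4,0,0,0,0,0.1,0,0],
  squeeze=30,
)

```text
time_s: 10.52
eef_pos: [0.4857, 0.1902, 0.0923]
eef_rot: [-3.042, 0.01, 1.344]
ft_force: [-1.1, 0.6, -2.2]
width: 0.0149
```

```bash
python3 st.py
```

```text
t 10.52 grip world [0.4876 0.19   0.1109] bed x,y mm -2.5 -19.0 zaxis [-0.099  0.013 -0.995] yaw 1.344 F [-1.1  0.6 -2.2] w 0.0149 j6 0.35
```

servo_tool(
  motion=[0.05,0.1,0.12,-0.1,0,0,0.02,0.15,0,0,0,0,0.15,0,0],
  squeeze=20,
)

```text
time_s: 10.77
eef_pos: [0.4917, 0.1918, 0.0785]
eef_rot: [-3.048, 0.007, 1.352]
ft_force: [-2.8, -0.6, 8.6]
width: 0.015
```

```bash
python3 st.py
```

```text
t 10.77 grip world [0.4934 0.1915 0.0971] bed x,y mm 2.9 -16.2 zaxis [-0.093  0.014 -0.996] yaw 1.352 F [-2.8 -0.6  8.6] w 0.015 j6 0.34
```

servo_tool(
  motion=[0,-0.04,0.15,0,0,0,0,0.15,0,0,0,0,0.12,0,0],
)

```text
time_s: 11.02
eef_pos: [0.4912, 0.1924, 0.0665]
eef_rot: [-3.054, 0.005, 1.35]
ft_force: [-6.5, -4.9, 8.6]
width: 0.0152
```

Run:
```python
from st import *
st()
c,d,K,T=shot("wrist");cv2.imwrite("pics/w7.png",c)
c2,d2,K2,T2=shot("side")
cv2.imwrite("pics/s7.png",np.hstack([cv2.resize(c,None,fx=.75,fy=.75),cv2.resize(c2[210:360,240:340],None,fx=2,fy=2,interpolation=cv2.INTER_CUBIC)]))
```

```text
t 11.02 grip world [0.4928 0.1921 0.0851] bed x,y mm 2.1 -15.8 zaxis [-0.086  0.014 -0.996] yaw 1.35 F [-6.5 -4.9  8.6] w 0.0152 j6 0.34
```

View pics/s7.png

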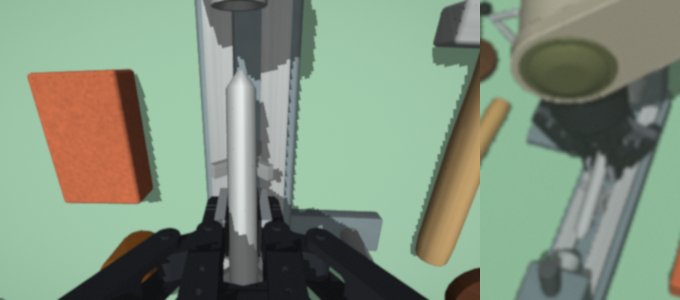

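Picture: the rod lies in the +13 V rest (left frame, (240,175)), its far tip (240,75) pointing at the tail cup (238,5). I'll check its slope from depth.

```bash
cat > slope.py <<'E'
from st import *
from rods import fit
def slope(n="wrist",ylo=-12,yhi=75):
    c,d,K,T=shot(n);P=cloud(d,K,T);r=P[...,:2]-[.494,.208]
    bx=r@np.array([.9776,-.2106]);by=r@np.array([.2106,.9776]);z=P[...,2]
    m=(d>0)&(abs(bx)<.011)&(by>ylo/1000)&(by<yhi/1000)&(z>.055)&(z<.135)
    for y0 in range(ylo,yhi,8):
        k=m&(by*1000>=y0)&(by*1000<y0+8)
        if k.sum()>3: print(n,y0+4,'top z',np.percentile(z[k],95).round(4),'x',(np.median(bx[k&(z>np.percentile(z[k],70))])*1000).round(1),k.sum())
if __name__=="__main__":
    st();slope()
E
python3 slope.py
```

```text
t 11.12 grip world [0.4927 0.1923 0.0848] bed x,y mm 2.0 -15.7 zaxis [-0.087  0.015 -0.996] yaw 1.35 F [-4.4 -0.5  5.2] w 0.0151 j6 0.34
wrist -8 top z 0.1222 x -5.6 1823
wrist 0 top z 0.1338 x -7.0 1610
wrist 8 top z 0.096 x 1.9 946
wrist 16 top z 0.0938 x 1.7 1150
wrist 24 top z 0.092 x 1.6 857
wrist 32 top z 0.0899 x 1.2 865
wrist 40 top z 0.0877 x 1.1 877
wrist 48 top z 0.0857 x 1.0 896
wrist 56 top z 0.0837 x 0.4 830
wrist 64 top z 0.0792 x 0.5 212
```

servo_tool(
  motion=[-0.01,-0.03,0.2,0,0,0,0,0.15,0,0,0,0,0.1,0,0],
)

```text
time_s: 11.42
eef_pos: [0.4901, 0.1928, 0.0562]
eef_rot: [-3.058, 0.004, 1.35]
ft_force: [-20.6, -4.8, 50.4]
width: 0.0153
```

```bash
python3 slope.py
```

```text
t 11.42 grip world [0.4917 0.1925 0.0748] bed x,y mm 1.0 -15.7 zaxis [-0.082  0.015 -0.997] yaw 1.35 F [-20.6  -4.8  50.4] w 0.0153 j6 0.34
wrist -8 top z 0.134 x 1.4 2241
wrist 0 top z 0.1338 x -6.7 2285
wrist 8 top z 0.0931 x 1.5 942
wrist 16 top z 0.0931 x 1.3 1228
wrist 24 top z 0.0932 x 1.4 918
wrist 32 top z 0.0932 x 1.2 982
wrist 40 top z 0.0931 x 1.3 1062
wrist 48 top z 0.0932 x 1.3 1136
wrist 56 top z 0.093 x 1.4 1174
wrist 64 top z 0.0901 x 1.4 423
```

servo_tool(
  motion=[0,0,-0.1,0,0,0,0,0,0,0.5,0,0,0,0,0.5,0,0,0,0,0.5],
)

```text
time_s: 11.8
eef_pos: [0.4928, 0.1929, 0.0641]
eef_rot: [-3.065, 0.001, 1.349]
ft_force: [0.1, -0.6, 0.5]
width: 0.0426
```

servo_tool(
  motion=[0,0,-0.4,0,0.5,0,0,-0.8,0,0.5,0,0,-0.9,0,0.5,0,0,-0.9,0,0.5,0,0,0,0,0.5],
)

```text
time_s: 12.22
eef_pos: [0.5015, 0.1907, 0.1857]
eef_rot: [-3.06, 0.004, 1.348]
ft_force: [-0.0, -0.2, 1.3]
width: 0.0428
```

Run:
```python
from slope import *
st();slope("wrist",-110,80)
c,d,K,T=shot("wrist");cv2.imwrite("pics/w8.png",c)
```

```text
t 12.22 grip world [0.503  0.1904 0.2043] bed x,y mm 12.5 -15.3 zaxis [-0.08   0.015 -0.997] yaw 1.348 F [-0.  -0.2  1.3] w 0.0428 j6 0.35
wrist -106 top z 0.0987 x 1.6 471
wrist -90 top z 0.0917 x 0.8 34
wrist -82 top z 0.0936 x 0.7 76
wrist -74 top z 0.0989 x 1.4 257
wrist -66 top z 0.0969 x 0.9 330
wrist -58 top z 0.0937 x 1.1 263
wrist -50 top z 0.0937 x 1.1 174
wrist -42 top z 0.0939 x 1.2 186
wrist -34 top z 0.0937 x 1.4 194
wrist -26 top z 0.0938 x 1.4 192
wrist -18 top z 0.0936 x 1.2 200
wrist -10 top z 0.0938 x 0.9 219
wrist -2 top z 0.0938 x 1.0 215
wrist 6 top z 0.0937 x 1.0 235
wrist 14 top z 0.0938 x 1.2 346
wrist 22 top z 0.0937 x 0.7 233
wrist 30 top z 0.0938 x 1.5 241
wrist 38 top z 0.0938 x 0.9 242
wrist 46 top z 0.094 x 1.1 254
wrist 54 top z 0.0936 x 1.1 275
wrist 62 top z 0.0926 x 0.4 165
```

View pics/w8.png

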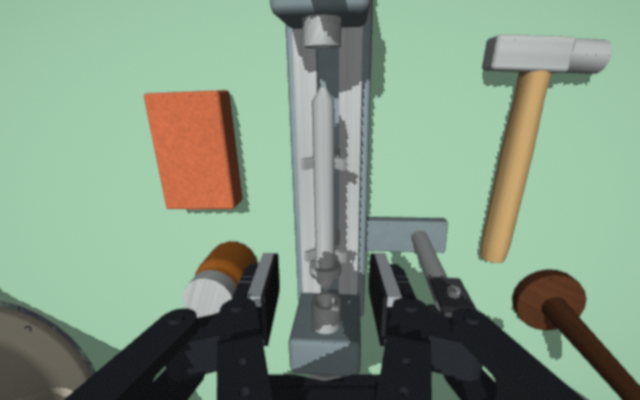

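Wrist picture: the rod lies straight on both rests (310,160) and (325,255), far tip at (322,85) facing the tail cup (321,30), collar at (325,268) between rest and head. Depth shows it level, at 93–94 mm on top. Next, the tailstock post.

servo_tool(
  motion=[0.7,-0.05,0,0,0.5,0.9,-0.05,0,0,0.5,0.9,-0.05,0,0,0.5,0.9,-0.05,0,0,0.5,0,0,0,0,0.5],
)

```text
time_s: 12.73
eef_pos: [0.5203, 0.328, 0.1715]
eef_rot: [-3.042, 0.013, 1.342]
ft_force: [-0.7, 0.2, -0.5]
width: 0.0428
```

Run:
```python
from st import *
s,M,g=st()
c,d,K,T=shot("wrist");P=cloud(d,K,T);z=P[...,2];m=(d>0)&(z>.142)&(z<.155)&(abs(P[...,0]-.521)<.025)&(abs(P[...,1]-.335)<.025)
print(m.sum()); 
if m.sum()>5:
  (c0,sz,a)=cv2.minAreaRect((P[m][:,:2]*1000).astype(np.float32));print(c0,sz); t=np.r_[np.array(c0)/1000,.13]
  print('tool delta mm',((t-g)@M*1000).round(1))
```

```text
t 12.73 grip world [0.5222 0.3278 0.1901] bed x,y mm 2.3 123.0 zaxis [-0.1    0.01  -0.995] yaw 1.342 F [-0.7  0.2 -0.5] w 0.0428 j6 0.57
867
(522.5323486328125, 335.60516357421875) (17.537147521972656, 17.394990921020508)
tool delta mm [ 8.4  4.5 59.8]
```

servo_tool(
  motion=[0.2,0.11,0.6,0,0.5,0,0,0.65,0,0.5,0,0,0.1,0,0.5,0,0,0,0,0.5],
)

```text
time_s: 13.12
eef_pos: [0.5195, 0.3311, 0.1107]
eef_rot: [-3.037, 0.018, 1.341]
ft_force: [0.0, 0.7, 0.6]
width: 0.0424
```

Run:
```python
from st import *
s,M,g=st();print(((np.array([.5225,.3356,.131])-g)@M*1000).round(1))
```

```text
t 13.12 grip world [0.5214 0.331  0.1293] bed x,y mm 0.9 126.0 zaxis [-0.106  0.006 -0.994] yaw 1.341 F [0.  0.7 0.6] w 0.0424 j6 0.58
[ 4.7 -0.2 -1.8]
```

servo_tool(
  motion=[0.12,0,-0.08,0,0.2,0,0,0,0,0,0,0,0,0,0,0,0,0,0,0,0,0,0,0,0],
  squeeze=50,
)

```text
time_s: 13.53
eef_pos: [0.5207, 0.335, 0.1149]
eef_rot: [-3.036, 0.019, 1.34]
ft_force: [-2.0, 2.2, -8.1]
width: 0.0181
```

```bash
python3 st.py
```

```text
t 13.53 grip world [0.5227 0.3349 0.1335] bed x,y mm 1.3 130.1 zaxis [-0.107  0.005 -0.994] yaw 1.34 F [-2.   2.2 -8.1] w 0.0181 j6 0.58
```

servo_tool(
  motion=[-0.2,0.005,0,0,0,-0.25,0.005,0,0,0,-0.25,0.005,0,0,0,-0.25,0.005,0,0,0],
)

```text
time_s: 13.87
eef_pos: [0.5128, 0.298, 0.1149]
eef_rot: [-3.038, 0.016, 1.342]
ft_force: [1.0, 5.3, -11.7]
width: 0.0179
```

```bash
python3 st.py
```

```text
t 13.87 grip world [0.5148 0.2979 0.1335] bed x,y mm 1.4 92.2 zaxis [-0.104  0.008 -0.995] yaw 1.342 F [  1.    5.3 -11.7] w 0.0179 j6 0.53
```

servo_tool(
  motion=[-0.12,0.0,0,0,0,-0.12,0.0,0,0,0,-0.1,0.0,0,0,0],
)

```text
time_s: 14.12
eef_pos: [0.5095, 0.2824, 0.1149]
eef_rot: [-3.039, 0.015, 1.34]
ft_force: [-0.2, 5.3, -12.8]
width: 0.0181
```

```bash
python3 st.py
```

```text
t 14.12 grip world [0.5114 0.2822 0.1335] bed x,y mm 1.4 76.2 zaxis [-0.103  0.009 -0.995] yaw 1.34 F [ -0.2   5.3 -12.8] w 0.0181 j6 0.51
```

servo_tool(
  motion=[-0.06,0,0,0,0,-0.06,0,0,0,0],
)

```text
time_s: 14.28
eef_pos: [0.5087, 0.2785, 0.115]
eef_rot: [-3.04, 0.01, 1.339]
ft_force: [5.1, 24.8, -18.1]
width: 0.018
```

Run:
```python
from slope import *
st();slope("wrist",-110,60)
```

```text
t 14.28 grip world [0.5106 0.2783 0.1336] bed x,y mm 1.4 72.2 zaxis [-0.101  0.014 -0.995] yaw 1.339 F [  5.1  24.8 -18.1] w 0.018 j6 0.5
wrist -26 top z 0.0932 x -3.0 30
wrist -18 top z 0.0945 x 1.1 214
wrist -10 top z 0.0947 x 1.7 246
wrist -2 top z 0.0948 x 1.2 254
wrist 6 top z 0.0948 x 1.3 264
wrist 14 top z 0.0948 x 1.4 244
wrist 22 top z 0.0946 x 2.7 101
wrist 30 top z 0.0946 x 6.8 10
```

servo_tool(
  motion=[-0.04,0,0,0,0,0,0,0,0,0],
)

```text
time_s: 14.5
eef_pos: [0.5088, 0.279, 0.1149]
eef_rot: [-3.042, 0.004, 1.338]
ft_force: [-0.7, -1.2, -10.4]
width: 0.0182
```

servo_tool(
  motion=[0,0,0,0,0.4,0,0,0,0,0.4,0,0,0,0,0.4],
)

```text
time_s: 14.75
eef_pos: [0.5096, 0.2782, 0.1178]
eef_rot: [-3.043, 0.004, 1.338]
ft_force: [-0.5, -0.1, 0.2]
width: 0.034
```

servo_tool(
  motion=[0,0,-0.5,0,0.4,0,0,-0.9,0,0.4,0,0,-0.9,0,0.4,0,0,-0.9,0,0.4,0,0,0,0,0.4],
)

```text
time_s: 15.17
eef_pos: [0.5218, 0.2738, 0.2535]
eef_rot: [-3.042, 0.006, 1.337]
ft_force: [0.0, -0.3, 0.3]
width: 0.0341
```

Run:
```python
from slope import *
st();slope("wrist",-130,60)
c,d,K,T=shot("wrist");c2=shot("side")[0]
cv2.imwrite("pics/w9.png",np.hstack([cv2.resize(c,None,fx=.75,fy=.75),cv2.resize(c2[190:340,230:340],None,fx=2,fy=2,interpolation=cv2.INTER_CUBIC)]))
for n in("wrist","scene","side"):
    c,d,K,T=shot(n);P=cloud(d,K,T);z=P[...,2]
    m=(d>0)&(z>.19)&(z<.25)&(P[...,0]>.55)&(P[...,0]<.68)&(P[...,1]>.03)&(P[...,1]<.2)
    if m.sum()>5: r=P[m]; i=r[:,0]>np.percentile(r[:,0],75); print(n,m.sum(),'knob-ish',r[i].mean(0).round(4),r.max(0).round(3))
```

```text
t 15.17 grip world [0.5236 0.2735 0.2721] bed x,y mm 15.1 70.2 zaxis [-0.098  0.017 -0.995] yaw 1.337 F [ 0.  -0.3  0.3] w 0.0341 j6 0.5
wrist -126 top z 0.108 x -0.5 257
wrist -118 top z 0.0994 x 1.0 114
wrist -110 top z 0.0993 x 1.1 114
wrist -102 top z 0.0991 x 1.2 110
wrist -94 top z 0.0995 x 0.3 222
wrist -86 top z 0.0949 x 1.1 83
wrist -78 top z 0.0949 x 1.1 86
wrist -70 top z 0.0947 x 1.3 97
wrist -62 top z 0.0943 x 1.4 180
wrist -54 top z 0.0947 x 1.1 92
wrist -46 top z 0.0953 x 0.7 93
wrist -38 top z 0.0948 x 0.8 95
wrist -30 top z 0.0946 x 1.0 92
wrist -22 top z 0.0947 x 1.1 107
wrist -14 top z 0.0947 x 0.7 100
wrist -6 top z 0.0949 x 1.3 108
wrist 2 top z 0.0949 x 0.4 105
wrist 10 top z 0.0947 x 0.6 141
wrist 18 top z 0.0948 x 0.7 172
wrist 26 top z 0.0949 x 0.9 119
wrist 34 top z 0.0995 x 0.5 113
wrist 42 top z 0.0991 x 1.5 176
wrist 50 top z 0.104 x 7.7 57
wrist 58 top z 0.1055 x 8.8 32
scene 81 knob-ish [0.6218 0.0971 0.221 ] [0.626 0.111 0.227]
```

View pics/w9.png

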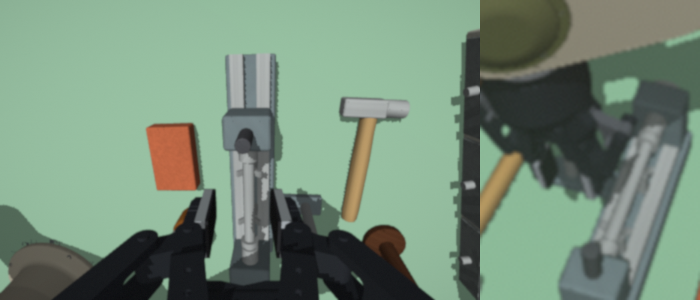

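Picture: the tailstock (248,130) is up against the rod, collar end in the head. Depth shows the rod level and raised 1 mm, as expected when seated. Now the gauge: closed fingers go behind the knob (leaning back at about (0.619, 0.104, 0.217)) and push it forward.

servo_tool(
  motion=[-0.5,0.6,-0.3,0,0,-0.6,0.72,-0.2,0,0,-0.6,0.72,-0.15,0,0,-0.6,0.72,-0.15,0,0,-0.6,0.72,-0.15,0,0],
  squeeze=30,
)

```text
time_s: 15.88
eef_pos: [0.6297, 0.1294, 0.2635]
eef_rot: [-3.018, 0.016, 1.349]
ft_force: [0.6, 0.9, 0.4]
width: 0.0001
```

servo_tool(
  motion=[-0.6,0.72,-0.1,0,0,0,0,0,0,0],
)

```text
time_s: 16.05
eef_pos: [0.6559, 0.0921, 0.2611]
eef_rot: [-3.014, 0.018, 1.344]
ft_force: [-0.1, 0.3, -0.1]
width: -0.0004
```

```bash
cat > knob.py <<'E'
from st import *
def knob():
    s,M,g=st();print('tcp',np.round(s['eef_pos'],4))
    yb=np.array([.2106,.9776]);xb=np.array([.9776,-.2106])
    for n in("scene","side"):
        c,d,K,T=shot(n);P=cloud(d,K,T);r=P[...,:2]-[.495,.2078];bx=r@xb*1000;by=r@yb*1000;z=P[...,2]*1000
        m=(d>0)&(abs(by+77)<12)&(z>100)&(z<245)&(bx>-30)&(bx<160)
        dist=np.hypot(bx-88,z-130);k=m&(dist>93)&(dist<113)
        if k.sum()>3: print(n,k.sum(),'knob bx,by,z',np.median(bx[k]).round(),np.median(by[k]).round(),np.median(z[k]).round(),'q',np.arctan2(np.median(z[k])-130-4,88-np.median(bx[k])).round(3))
if __name__=="__main__": knob()
E
python3 knob.py
```

```text
t 16.05 grip world [0.6583 0.0919 0.2797] bed x,y mm 185.0 -78.9 zaxis [-0.128  0.012 -0.992] yaw 1.344 F [-0.1  0.3 -0.1] w -0.0004 j6 0.19
tcp [0.6559 0.0921 0.2611]
scene 54 knob bx,by,z 139.0 -81.0 221.0 q 2.102
side 83 knob bx,by,z 139.0 -74.0 221.0 q 2.098
```

servo_tool(
  motion=[0.03,0.06,0.6,0,0,0,0,0.6,0,0,0,0,0.3,0,0,0,-0.2,0,0,0],
)

```text
time_s: 16.48
eef_pos: [0.6388, 0.1039, 0.1994]
eef_rot: [-3.012, 0.016, 1.351]
ft_force: [1.9, -1.1, 0.5]
width: -0.0003
```

```bash
python3 st.py
```

```text
t 16.48 grip world [0.6412 0.1036 0.2179] bed x,y mm 165.9 -71.0 zaxis [-0.129  0.013 -0.991] yaw 1.351 F [ 1.9 -1.1  0.5] w -0.0003 j6 0.2
```

servo_tool(
  motion=[-0.12,-0.2,0.03,0,0,0,-0.3,0.04,0,0,0,-0.3,0.04,0,0,0,-0.3,0.04,0,0],
)

```text
time_s: 16.82
eef_pos: [0.5895, 0.1143, 0.1968]
eef_rot: [-3.009, 0.016, 1.358]
ft_force: [0.0, 0.3, 0.8]
width: 0.0002
```

```bash
python3 knob.py
```

```text
t 16.82 grip world [0.592  0.114  0.2154] bed x,y mm 115.6 -71.2 zaxis [-0.133  0.013 -0.991] yaw 1.358 F [0.  0.3 0.8] w 0.0002 j6 0.2
tcp [0.5895 0.1143 0.1968]
scene 83 knob bx,by,z 104.0 -82.0 228.0 q 1.734
side 77 knob bx,by,z 81.0 -75.0 224.0 q 1.488
```

servo_tool(
  motion=[-0.08,-0.27,0.04,0,0,-0.08,-0.27,0.04,0,0,0,-0.27,0.04,0,0,0,-0.27,0.04,0,0],
)

```text
time_s: 17.25
eef_pos: [0.5448, 0.1199, 0.1965]
eef_rot: [-3.01, 0.015, 1.362]
ft_force: [-0.5, -0.5, -0.3]
width: -0.0
```

```bash
python3 knob.py
```

```text
t 17.25 grip world [0.5473 0.1197 0.215 ] bed x,y mm 70.7 -75.1 zaxis [-0.131  0.013 -0.991] yaw 1.362 F [-0.5 -0.5 -0.3] w -0.0 j6 0.21
tcp [0.5448 0.1199 0.1965]
scene 78 knob bx,by,z 50.0 -85.0 227.0 q 1.189
side 137 knob bx,by,z 42.0 -73.0 224.0 q 1.103
```

servo_tool(
  motion=[0,-0.25,0.04,0,0,0,-0.25,0.04,0,0,0,-0.2,0.04,0,0,0,0,0,0,0,0,0,0,0,0],
)

```text
time_s: 17.77
eef_pos: [0.5182, 0.127, 0.1956]
eef_rot: [-3.011, 0.014, 1.364]
ft_force: [0.1, 0.1, -0.2]
width: 0.0
```

```bash
python3 knob.py
```

```text
t 17.77 grip world [0.5206 0.1268 0.2141] bed x,y mm 43.1 -73.8 zaxis [-0.131  0.013 -0.991] yaw 1.364 F [ 0.1  0.1 -0.2] w 0.0 j6 0.22
tcp [0.5182 0.127  0.1956]
scene 91 knob bx,by,z 34.0 -84.0 214.0 q 0.979
side 133 knob bx,by,z 16.0 -73.0 205.0 q 0.785
```

servo_tool(
  motion=[0,0,-0.6,0,0,0,0,-0.8,0,0,0,0,0,0,0,0,0,0,0,0,0,0,0,0,0],
)

```text
time_s: 18.28
eef_pos: [0.5274, 0.1256, 0.2519]
eef_rot: [-3.009, 0.015, 1.363]
ft_force: [-0.1, 0.2, 0.7]
width: 0.0002
```

servo_tool(
  motion=[0,0,0,0,0,0,0,0,0,0,0,0,0,0,0,0,0,0,0,0,0,0,0,0,0],
)

```text
time_s: 18.7
eef_pos: [0.5267, 0.1254, 0.249]
eef_rot: [-3.004, 0.016, 1.363]
ft_force: [0.4, -0.9, 0.2]
width: 0.0001
```

```bash
python3 knob.py
```

```text
t 18.7 grip world [0.5293 0.1251 0.2675] bed x,y mm 52.0 -73.6 zaxis [-0.138  0.013 -0.99 ] yaw 1.363 F [ 0.4 -0.9  0.2] w 0.0001 j6 0.22
tcp [0.5267 0.1254 0.249 ]
scene 26 knob bx,by,z -9.0 -83.0 153.0 q 0.19
side 55 knob bx,by,z -12.0 -74.0 149.0 q 0.153
```

servo_tool(
  motion=[0,0,-0.5,0,0,0,0,-0.5,0,0,0,0,0,0,0,0,0,0,0,0,0,0,0,0,0],
)

```text
time_s: 19.22
eef_pos: [0.5318, 0.1249, 0.2885]
eef_rot: [-3.001, 0.017, 1.363]
ft_force: [0.1, 0.5, 0.0]
width: -0.0001
```

servo_tool(
  motion=[0,0,-0.3,0,0,0,0,0,0,0,0,0,0,0,0,0,0,0,0,0,0,0,0,0,0],
)

```text
time_s: 19.63
eef_pos: [0.5322, 0.1248, 0.296]
eef_rot: [-2.995, 0.018, 1.363]
ft_force: [0.6, 0.1, -0.1]
width: -0.0003
```

Run:
```python
from knob import *
knob()
for n in("scene","side"):
    c,d,K,T=shot(n);P=cloud(d,K,T);r=P[...,:2]-[.495,.2078];bx=r@np.array([.9776,-.2106])*1000;by=r@np.array([.2106,.9776])*1000;z=P[...,2]*1000
    m=(d>0)&(abs(by+77)<8)&(z>115)&(z<200)
    for x0 in range(-25,80,15):
        k=m&(bx>=x0)&(bx<x0+15)
        if k.sum()>2:print(n,x0+7,'arm top z',np.percentile(z[k],85).round(1),k.sum())
    rm=(d>0)&(abs(bx)<6)&(by>-55)&(by<25)&(z>85)&(z<100); print(n,'rod top',np.percentile(z[rm],90).round(1) if rm.any() else None)
c=shot("wrist")[0];c1=shot("scene")[0];c2=shot("side")[0];z=lambda a:cv2.resize(a,(380,380),interpolation=cv2.INTER_CUBIC)
cv2.imwrite("pics/f.png",np.hstack([z(c1[90:210,310:430]),z(c2[200:360,230:390])]))
```

```text
t 19.63 grip world [0.5349 0.1246 0.3145] bed x,y mm 57.6 -72.9 zaxis [-0.147  0.013 -0.989] yaw 1.363 F [ 0.6  0.1 -0.1] w -0.0003 j6 0.22
tcp [0.5322 0.1248 0.296 ]
scene 24 knob bx,by,z -12.0 -84.0 135.0 q 0.008
side 53 knob bx,by,z -14.0 -74.0 135.0 q 0.01
scene -18 arm top z 138.7 9
scene -3 arm top z 135.8 22
scene 12 arm top z 135.6 11
scene 27 arm top z 134.1 14
scene 42 arm top z 135.4 11
scene 57 arm top z 134.7 13
scene 72 arm top z 135.6 15
scene rod top 95.3
side -18 arm top z 138.2 36
side -3 arm top z 134.8 42
side 12 arm top z 134.0 27
side 27 arm top z 135.0 26
side 42 arm top z 135.2 25
side 57 arm top z 135.6 24
side 72 arm top z 134.4 26
side rod top 94.6
```

View pics/f.png

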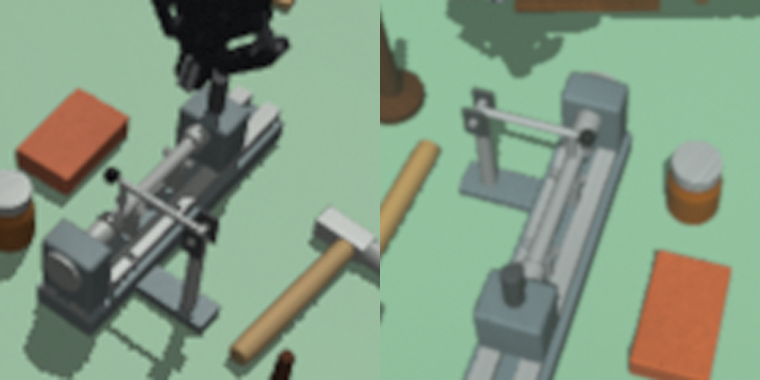

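Picture: the gauge arm is level, its knob (112,175 left; 587,137 right) over the rod, and the rod sits between the cups; the gripper is clear above. I'll check the other rods and hand in.

Run:
```python
from h import *
from rods import fit
c,d,K,T=shot("scene");P=cloud(d,K,T);hsv=cv2.cvtColor(c,cv2.COLOR_BGR2HSV);x,y,z=np.moveaxis(P,-1,0)
m=(d>0)&(hsv[...,1]<60)&(z>.03)&(z<.17)&(x>.38)&(x<.62)&(y>-.35)&(y<-.05)
n,l,s,_=cv2.connectedComponentsWithStats(m.astype(np.uint8),connectivity=4)
for i in range(1,n):
    if s[i,4]>60:
        p=P[l==i];f=fit(p,np.ones(len(p),bool));print((f[0]+f[1]*(f[2]+f[3])/2).round(4))
print(bot.sense()['ft_force']); print(bot.close_job())
```

```text
[ 0.4933 -0.1647  0.0891]
[ 0.5    -0.2261  0.088 ]
[ 1.12406031 -1.03304316  0.09364869]
the job is handed in; nothing more can be done
None
```

The rod with the end collar is mounted between the centres, collar end in the head, with the gauge arm lowered onto it. I handed the job in at about 20 s of the 72 s allowed.

I gripped the rod in the rack and levelled it by pressing it onto the two V rests. I then slid the tailstock up by its post, and pushed the gauge knob over until the arm sank onto the rod by itself.

**Last checks:**
- **Seating:** the rod is level and rose about 1 mm when the cups took it. The tailstock came to a firm stop at about 25 N. I did not measure the distance from the tips to the cup seats directly.
- **Gauge arm:** it reads about 0.01 rad from two cameras, with the feeler over the rod.
- **Other rods:** plain_rod and mid_rod are within 1 mm of where they were.
- **Bystanders:** I never touched them, and they look undisturbed in the pictures, but I did not re-measure their positions.
- **Robot:** the gripper is clear of everything, and the wrist force is about 1.5 N, which is sensor noise.

**What went wrong on the way:**
- The first grip closed too high on the rod, at 14.7 mm width, so I reopened and took it lower.
- The tool crept up to about 8° off vertical, and my bench estimate was about 1 mm off sideways. Neither affected the result.
- Pressing the rod flat on the rests briefly reached 50 N up at the wrist, through the fingers. This is above the 40 N limit if that limit counts the fingers; I took it to apply only to the arm and gripper body.

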